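# Load a cup at the tablet counter

### The job

Lift only the top cup off the nested stack, leaving the other cups standing where they are, and set it upright inside the yellow square on the tablet counter's deck and let go of it. Then push it along the deck, without lifting it, into the black V under the chute until it rests against both faces, and move the gripper away from it. Leave the other things on the table alone.

Things in the scene. Friction and masses are not known exactly. Their poses are not given: they have to be found in the camera images.
- cup_top_mid (a point): Centre (on the axis, 30 mm above the base, 30 mm below the rim) of the top cup of the stack, the one to load: thin white tapered cup, 60 mm tall, open top; base 48 mm across, and around its top a straight-sided collar 66 mm across and 26 mm tall (from 34 to 60 mm above the base). Weight about 50 to 100 g. z is its axis, up.
- cup_middle_mid (a point): The same point of the second cup, of the same shape. Each cup hangs loosely in the one below with its collar standing on the collar below, so rims are 26 mm apart: fingers reaching more than 26 mm below the top rim touch this cup's collar too.
- cup_bottom_mid (a point): The same point of the lowest cup, of the same shape, standing on the table.
- counter: The tablet counter, fixed to the table: a white machine 220 mm wide and 190 mm tall (its clear hopper to 275 mm), its front 70 mm behind the seat (+y). In front of it lies an aluminium deck, 14 mm above the table, 160 mm wide, reaching 192 mm in front of the seat (-y). Origin at table level, straight under the seat; same axes as the seat.
- seat (a point): Point on the deck's upper surface where the centre of the cup's base comes when its collar rests against both faces of the black V. z up; y points into the V, towards the machine; x along the machine's front. The V's upright faces stand at 45 degrees either side of y, 46 mm tall above the deck; its mouth is about 100 mm wide and 3 mm in front of this point (-y).
- chute_lip (a point): Middle of the lower edge of the steel chute, 44 mm wide, which hangs over the V about 85 mm above the deck and 22 mm behind the seat (+y), and rises backwards to the machine.
- pad (a point): Centre of the yellow-outlined square (90 mm) on the deck's upper surface, 125 mm in front of the seat (-y of the seat). Same axes as the seat.
- mortar: White bowl, 124 mm across, 75 mm tall; bystander. Origin at its base, as for all bystanders.
- bottle_a: White jar with a yellow cap, 52 mm across, 85 mm tall; bystander.
- bottle_b: Amber jar with a white cap, 48 mm across, 75 mm tall; bystander.
- carton_a: Upright white and green carton, 55 by 100 by 140 mm tall; bystander.
- carton_b: Flat orange carton, 60 by 120 by 45 mm tall; bystander.
- tape: Roll of clear tape lying flat, 90 mm across, 24 mm tall; bystander.
- spatula: Spatula 190 mm long, lying on the table; bystander.
Mind the look-alikes: they are no part of the job. What is shaped like the part that bears cup_bottom_mid but pink is not meant. What is shaped like the part that bears cup_top_mid but pink is not meant.

How it is judged:
On the way, in this order (a step that is already met when the one before it is completed fails the run):
1. the top cup stands upright on the deck inside the yellow square (its centre within 30 mm of the square's centre both ways), let go of (x of cup_top_mid in the frame of pad between -0.03 and 0.03 m and y of cup_top_mid in the frame of pad between -0.03 and 0.03 m and z of cup_top_mid in the frame of seat below 0.034 m and angle between cup_top_mid's own z axis and vertical below 0.1 rad and contact force between the fingers and cup_top below 0.05 N), for 0.2 s.
2. the cup is in the V, its centre within 3 mm of the seat along x and y, upright on the deck (x of cup_top_mid in the frame of seat between -0.003 and 0.003 m and y of cup_top_mid in the frame of seat between -0.003 and 0.003 m and z of cup_top_mid in the frame of seat below 0.034 m and angle between cup_top_mid's own z axis and vertical below 0.1 rad), for 0.2 s.
At the end, for the whole second after the job is handed in: The top cup stands upright (within 0.1 rad) and at rest on the deck with its centre within 3 mm of the seat along x and y, touched by nothing of the robot; the two other cups still stand upright (within 0.1 rad) within 30 mm of where they were (all of step 2 and contact force between the fingers and cup_top below 0.05 N and linear speed of cup_top below 0.01 m/s and angle between each of cup_middle_mid, cup_bottom_mid's own z axis and vertical below 0.1 rad and distance of each of cup_middle_mid, cup_bottom_mid from where it was at the start of the episode below 0.03 m).
It fails at once if the second cup is pulled up with the top one (its centre rises above 72 mm, 16 mm over its place in the stack) (height (world z) of cup_middle_mid above 0.072 m).
It fails at once if the cup is lifted more than 15 mm off the deck while within 70 mm of the seat (horizontal distance between cup_top_mid and seat below 0.07 m and z of cup_top_mid in the frame of seat above 0.045 m).
It fails at once if the top cup is tipped over (past 0.6 rad) (angle between cup_top_mid's own z axis and vertical above 0.6 rad).
It fails at once if a bystander is moved more than 30 mm (distance of any of mortar, bottle_a, bottle_b, carton_a, carton_b, tape, spatula from where it was at the start of the episode above 0.03 m).
It also fails if it takes over 56 s, if anything falls off the work surface, if the arm or the gripper's body presses on something with over 40 N, if the wrist force passes 120 N, or if a joint passes its speed limit or range.

### The arm

A 7-joint arm with a two-finger parallel gripper is mounted at the origin on the work surface. World frame = base frame: x ahead of the robot, y to its left, z up, the work surface at z = 0. Lengths are in m, angles in rad, forces in N, time in s.
With the tool pointing down it reaches from about 0.4 to 0.925 m from the base axis. Payload 5.6 kg.
Tool frame: the origin (TCP) lies at the centre of the arm's flange, where the gripper is bolted on; the fingertips stand 173 mm ahead of it and the grasp point (between the pads) lies 155 mm ahead of it; z points along the fingers, y is the line along which they close (so a half turn about z gives the same grasp; the last joint's range is limited). The gripper opens to 85 mm and grips with 20 to 120 N. Pads are 22 mm wide; open, the fingers measure 114 mm over their backs; the gripper's body (76 mm by 85 mm) begins 54 mm behind the grasp point. The pads swing forward as they close: fully open they stand 13 mm farther back than shut.
Start: joints at [-1.207, 0.468, -0.012, 1.603, 0.006, 1.071, -0.056], TCP at [0.257, 0.597, 0.405] pointing down, gripper open.
Joint ranges: [-2.53, 2.53], [-0.31, 2.02], [-1.57, 1.55], [0.28, 2.44], [-1.29, 4.43], [0.15, 1.84], [-2.92, 2.92]. Speed limits (rad/s): [2.57, 2.57, 3.14, 3.14, 3.14, 3.14, 3.14].

### API

Orientations are given as a rotation vector (axis times angle).
In Python, from station import status, optics, manip gives the robot as it stands.
- The arm moves only by the tool jog_arm, never from a script. Its argument "series" is a list of rows, each an object of numbers: "x", "y", "z": the shift along the world's x, y, z in m; "wx", "wy", "wz": the turn, a rotation vector about the world's x, y, z in degrees; "claw": the finger opening in m, from 0 to 0.0854. In form: [{"x": .., "y": .., "z": .., "wx": .., "wy": .., "wz": .., "claw": ..}, ...]. A call has 1 to 12 rows; each row is the pose to reach, as a shift and turn from the pose commanded when the call began; what a row does not reach only later rows make up. A row lasts 1/10 s, in which the tool goes at most 50 mm and 8.59 degrees, less where a joint would pass 70% of its speed; a pose out of reach is approached as far as the arm can. A call with a gripper value outside its range is refused whole. The fingers move at their own pace and stop on an object; "grip_force" is the grip in N (left out, the last holds). Time passes only in rows, so rows that repeat a pose let the fingers close. It gives the time, the measured TCP pose, the force, the opening and the grip force at its end, in the units of the state.
- status.sense(): the state, without advancing time (a new reading comes with each control period).
- optics.read_camera(name): name is "scene" or "top"; returns the picture (480x640x3 uint8, red, green, blue); there is no depth.
- optics.camera_info(name): a dict with "fov_y" (degrees; the focal length in pixels is half the picture's height over the tangent of half this angle, whatever the lens; pixels are square), "cx", "cy" (the principal point, pixels), "k1" (the pictures are not rectified: a ray, as slopes to the right and down, at radius r is drawn at 1 + k1 r^2 times it, then the intrinsics apply), "rvec" (rotation vector, rad) and "tvec" (3), from world to camera coordinates, as OpenCV has them. Camera axes: x right, y down, z forward; pixel columns grow to the right and rows downward; lengths in m; the calibration is good to about 2 mm. A picture is of the moment at which its call begins. camera_info takes no time and is no camera call.
- manip.close_job(): hands the job in; it is judged then, once.
The state is a dict: "t": time; "joint_positions": joint angles; "joint_velocities": joint speeds; "tau": joint torques, N m; "position": TCP position; "ee_rot": TCP orientation; "force": force on the tool from outside, world axes, zero at the start; "moment": the same for the moment, N m; "opening": finger opening in m; "grip_force": force on a finger pad.
Only numpy, scipy, OpenCV 4.12 (cv2) and the standard library are available. Lean on these libraries where they do the work, as an engineer would, in place of code of your own. Each camera call takes 0.05 s, during which the arm holds its last target. There are 200 camera calls.

## Working session

There is one attempt and no reset: what is moved stays moved. The work goes in short steps, Python scripts to look and compute and a tool call to move; the robot and the scene stay as the last step left them, time stands still between calls to the robot, and variables do not carry over. Pictures are saved under pics/ and viewed, at most 10 in all, crops included, and the job is handed in when it is done.

Besides the shell and the picture viewer there is one more tool, called after "Call:" as name(argument=value, ...) on one line, values as JSON. jog_arm: Moves the arm, as the interface text tells. Its arguments: {"type":"object","properties":{"series":{"type":"array","items":{"type":"object","properties":{"x":{"type":"number"},"y":{"type":"number"},"z":{"type":"number"},"wx":{"type":"number"},"wy":{"type":"number"},"wz":{"type":"number"},"claw":{"type":"number"}}}},"grip_force":{"type":"number"}},"required":["series"]}

```bash
mkdir -p pics
python3 - <<'E'
from station import status, optics
import cv2
s=status.sense();print(s['t'],s['position'],s['ee_rot'],s['opening'],s['force'])
for n in('scene','top'):
    print(n,optics.camera_info(n))
    cv2.imwrite(f'pics/{n}0.png',optics.read_camera(n)[:,:,::-1])
E
```

```text
0.0 [0.2571137  0.59670502 0.40373288] [-6.34596034e-01 -3.07656186e+00  2.78831574e-03] 0.08547802127939183 [-0.38816064 -0.14487993  0.87284021]
scene {'fov_y': 55.51982139594734, 'cx': 323.5886494279208, 'cy': 243.2246360933124, 'k1': 0.011920798421564108, 'rvec': array([ 1.07151549,  2.25854961, -1.1153691 ]), 'tvec': array([ 0.43808723, -0.16246432,  1.3824361 ])}
top {'fov_y': 50.76922983363914, 'cx': 316.8474776868604, 'cy': 241.62950533491764, 'k1': -0.11296416794424037, 'rvec': array([ 2.10037496, -2.08208462,  0.25423775]), 'tvec': array([-0.10019977,  0.60545847,  0.97830877])}
```

View pics/scene0.png

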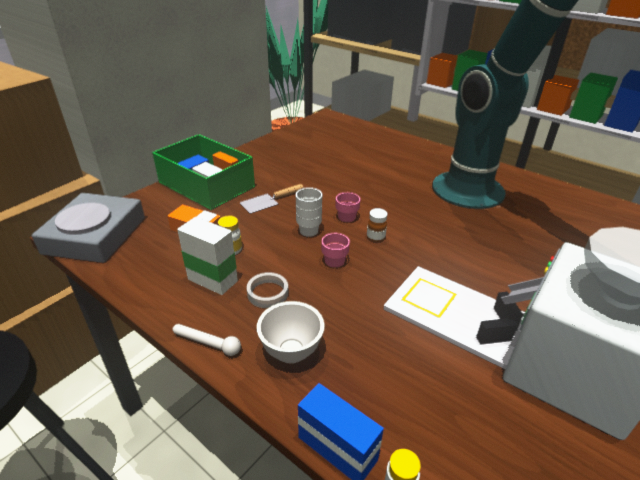

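View pics/top0.png

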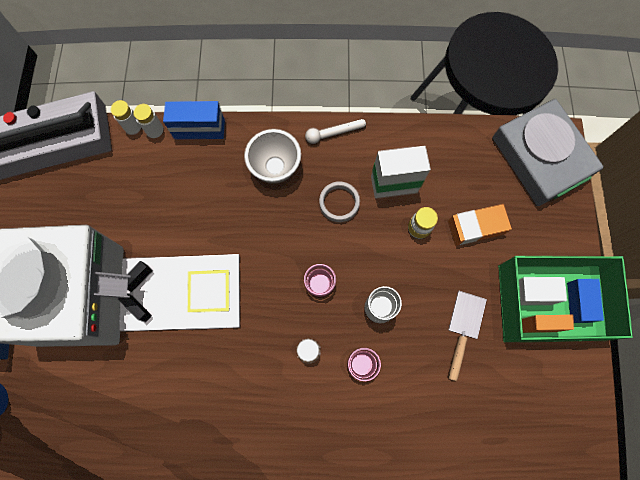

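The scene view shows the white stack at about (309,212), the pad at (429,297) and the V at (505,318). In the top view the stack is at (384,303), the pad at (209,291) and the V at (140,291). I'll enlarge these areas next.

```bash
cat > h.py <<'E'
import numpy as np, cv2
from station import optics
from scipy.optimize import least_squares
class Cam:
    def __init__(s,n):
        i=optics.camera_info(n); s.f=240/np.tan(np.radians(i['fov_y'])/2); s.c=np.array([i['cx'],i['cy']]); s.k=i['k1']
        s.R=cv2.Rodrigues(np.array(i['rvec']))[0]; s.t=np.array(i['tvec']); s.o=-s.R.T@s.t
    def proj(s,P):
        q=np.atleast_2d(P)@s.R.T+s.t; m=q[:,:2]/q[:,2:]; return m*(1+s.k*(m**2).sum(1,keepdims=True))*s.f+s.c
    def ray(s,uv):
        d=(np.array(uv,float)-s.c)/s.f; m=d.copy()
        for _ in range(20): m=d/(1+s.k*(m@m))
        return s.R.T@np.array([m[0],m[1],1])
    def at(s,uv,z):
        d=s.ray(uv); return s.o+d*(z-s.o[2])/d[2]
T,S=Cam('top'),Cam('scene')
E
python3 - <<'E'
import cv2,numpy as np
t=cv2.imread('pics/top0.png');s=cv2.imread('pics/scene0.png')
r=lambda im,x,y,w,h,k:cv2.resize(im[y:y+h,x:x+w],None,fx=k,fy=k,interpolation=cv2.INTER_CUBIC)
a=np.zeros((600,800,3),np.uint8)
a[:300,:]=cv2.resize(t[243:343,105:245],(800,300)) if 0 else cv2.copyMakeBorder(r(t,120,250,130,85,6)[:300],0,0,0,20,0) if 0 else 0
x=r(t,90,245,160,100,5); cv2.imwrite('pics/c1.png',x)
y=np.hstack([r(t,355,275,60,60,6),r(s,285,180,60,60,6)]);cv2.imwrite('pics/c2.png',y)
x=r(s,380,260,160,110,5);cv2.imwrite('pics/c3.png',x)
E
```

```text
(no output)
```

View pics/c1.png

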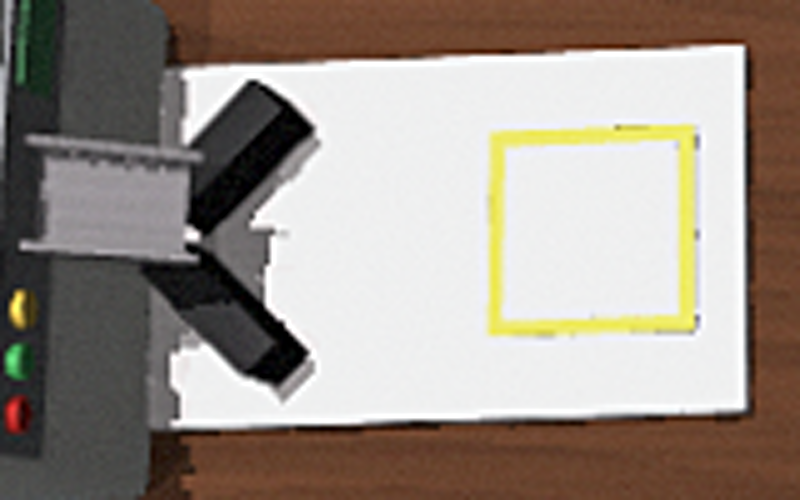

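View pics/c2.png

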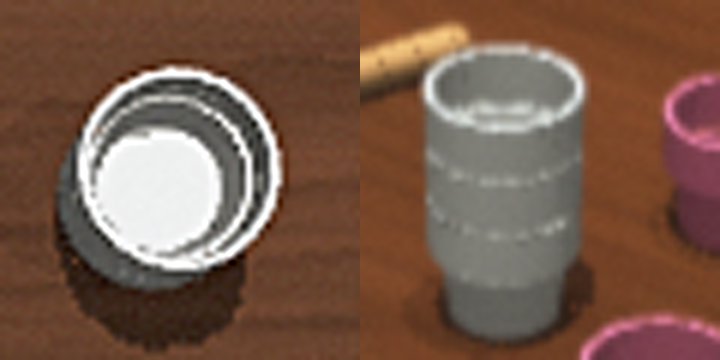

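View pics/c3.png

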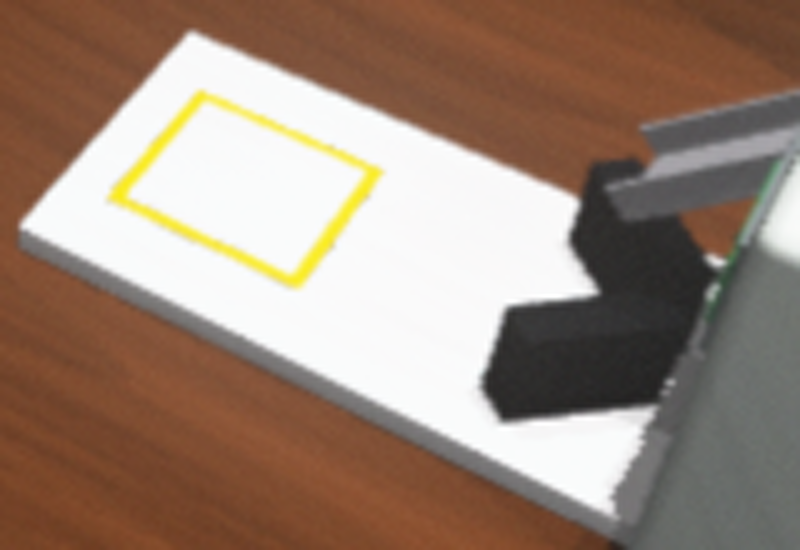

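Crop readings:
- **Pad corners:** top crop (490,133), (694,126), (696,330), (491,334). Scene crop (200,92), (382,172), (298,288), (110,198).
- **Deck front corners:** top (745,45), (747,410). Scene (190,30), (20,222).
- **Stack rim:** top crop x 78–282, y 66–272. Scene half x 62–224, y 44–132.

Run:
```python
from h import *
pt=lambda p,x0,y0,k:(np.array(p,float)+.5)/k-.5+[x0,y0]
tp=pt([(490,133),(694,126),(696,330),(491,334),(745,45),(747,410)],90,245,5)
sp=pt([(200,92),(382,172),(298,288),(110,198),(190,30),(20,222)],380,260,5)
print('top pts');[print(T.at(p,.014).round(4)) for p in tp]
print('scene pts');[print(S.at(p,.014).round(4)) for p in sp]
# order: in top, pad corners 0,3 are seat side
h=.045; M=np.array([(-h,-125+0,0)])*0
def model(p):
    x,y,a=p; c,s=np.cos(a),np.sin(a)
    q=np.array([[-.045,-.080],[-.045,-.170],[.045,-.170],[.045,-.080],[-.08,-.192],[.08,-.192]])
    return np.c_[q@np.array([[c,s],[-s,c]])+[x,y],np.full(6,.014)]
P=np.array([T.at(p,.014) for p in tp]);Q=np.array([S.at(p,.014) for p in sp])
def match(A,B):return [np.argmin(np.linalg.norm(B-a,axis=1)) for a in A]
best=None
for a0 in np.arange(0,6.3,.785):
    c=P[:4].mean(0)[:2]-np.array([[np.cos(a0),-np.sin(a0)],[np.sin(a0),np.cos(a0)]])@[0,-.125]
    p=np.array([*c,a0])
    for it in range(5):
        m=model(p); mt,ms=match(P,m),match(Q,m)
        f=lambda p:np.r_[(T.proj(model(p)[mt])-tp).ravel(),(S.proj(model(p)[ms])-sp).ravel()]
        r=least_squares(f,p); p=r.x
    if best is None or r.cost<best.cost: best=r; fb=f
print('seat',best.x,best.cost); print(fb(best.x).reshape(-1,2).round(1).tolist())
a=best.x[2]; print('pad',best.x[:2]+np.array([np.sin(a),-np.cos(a)])*.125)
th=np.linspace(0,6.283,361)
def ext(C,c,z):
    q=C.proj(np.c_[c[0]+.033*np.cos(th),c[1]+.033*np.sin(th),0*th+z]);return np.array([q[:,0].min(),q[:,0].max(),q[:,1].min(),q[:,1].max()])
g=lambda v,x0,y0:(np.array(v,float)+.5)/6-.5+[x0,x0,y0,y0]
et=g([78,282,66,272],355,275); es=g([62,224,44,132],285,180)
for nm,fn in dict(top=lambda c:ext(T,c,.112)-et,scene=lambda c:ext(S,c,.112)-es,both=lambda c:np.r_[ext(T,c,.112)-et,ext(S,c,.112)-es]).items():
    r=least_squares(fn,[.5,.3]); print(nm,r.x.round(4),r.fun.round(1))
for n,uv,z in(('pinkA',(319,280),.06),('pinkB',(364,364),.06),('amber',(308,350),.075),('tape',(339,202),.02),('yellowcap',(425,220),.085),('carton',(401,165),.14),('spat',(459,340),.02),('mortar',(272,157),.075)):print(n,T.at(uv,z).round(3))
```

```text
top pts
[0.5521 0.1876 0.014 ]
[0.5562 0.0976 0.014 ]
[0.4673 0.0926 0.014 ]
[0.4642 0.1814 0.014 ]
[0.5927 0.0769 0.014 ]
[0.4336 0.0692 0.014 ]
scene pts
[0.4702 0.0933 0.014 ]
[0.4659 0.1803 0.014 ]
[0.5522 0.1844 0.014 ]
[0.556  0.0976 0.014 ]
[0.4343 0.068  0.014 ]
[0.593  0.0758 0.014 ]
seat [0.5040941  0.26410642 0.0490918 ] 3.047547862276219
[[0.6, -0.4], [0.5, -0.5], [0.2, -0.1], [-0.3, 0.5], [0.3, -0.3], [0.4, -0.0], [0.1, -0.8], [1.3, -0.3], [0.7, 0.7], [-0.8, 0.1], [0.3, -0.1], [0.1, 0.2]]
pad [0.51022811 0.13925701]
top [ 0.4753 -0.2283] [ 0.2 -0.2  0.3 -0.3]
scene [ 0.4775 -0.2294] [ 0.1 -0.1  0.5 -0.4]
both [ 0.476  -0.2289] [ 0.5  0.1 -0.  -0.7  0.7  0.4  0.3 -0.6]
pinkA [ 0.528 -0.1    0.06 ]
pinkB [ 0.358 -0.192  0.06 ]
amber [ 0.384 -0.079  0.075]
tape [ 0.712 -0.143  0.02 ]
yellowcap [ 0.652 -0.321  0.085]
carton [ 0.752 -0.265  0.14 ]
spat [ 0.408 -0.398  0.02 ]
mortar [0.795 0.004 0.075]
```

The two cameras agree on everything measured. The stack is at (0.476, -0.229), the seat at (0.504, 0.264) with yaw 2.8°, and the pad at (0.510, 0.139). I'll rise first, then swing round on the robot's side of the machine while turning the closing line onto the seat's x axis.

Call:
jog_arm(series=[{"z":0.05},{"z":0.1},{"x":0.03,"y":-0.05,"z":0.1,"wz":-5},{"x":0.05,"y":-0.1,"z":0.1,"wz":-10},{"x":0.07,"y":-0.15,"z":0.1,"wz":-16},{"x":0.08,"y":-0.19,"z":0.1,"wz":-22},{"x":0.09,"y":-0.23,"z":0.1,"wz":-28},{"x":0.1,"y":-0.27,"z":0.1,"wz":-34},{"x":0.1,"y":-0.31,"z":0.1,"wz":-40},{"x":0.11,"y":-0.35,"z":0.1,"wz":-46},{"x":0.13,"y":-0.39,"z":0.1,"wz":-50},{"x":0.14,"y":-0.42,"z":0.1,"wz":-54}])

```text
$.series[0]: bad value
```

Call:
jog_arm(series=[{"x":0.02,"y":-0.045,"z":-0.02,"wz":-5},{"x":0.04,"y":-0.09,"z":-0.03,"wz":-10},{"x":0.05,"y":-0.135,"z":-0.05},{"x":0.06,"y":-0.18,"z":-0.06,"wz":-10},{"x":0.07,"y":-0.22,"z":-0.08,"wz":-10},{"x":0.075,"y":-0.26,"z":-0.1,"wz":-10},{"x":0.08,"y":-0.3,"z":-0.12,"wz":-10},{"x":0.08,"y":-0.34,"z":-0.14,"wz":-10},{"x":0.08,"y":-0.38,"z":-0.14,"wz":-10},{"x":0.08,"y":-0.405,"z":-0.14,"wz":-10},{"x":0.08,"y":-0.405,"z":-0.14,"wz":-10},{"x":0.08,"y":-0.405,"z":-0.14,"wz":-10}])

```text
$.series[0]: bad value
```

Both calls were refused, probably because rows need every field. I'll send complete rows.

Call:
jog_arm(series=[{"x":0,"y":0,"z":0.05,"wx":0,"wy":0,"wz":0,"claw":0.085},{"x":0,"y":0,"z":0.1,"wx":0,"wy":0,"wz":0,"claw":0.085},{"x":0.03,"y":-0.04,"z":0.1,"wx":0,"wy":0,"wz":-5,"claw":0.085},{"x":0.05,"y":-0.08,"z":0.1,"wx":0,"wy":0,"wz":-10,"claw":0.085},{"x":0.07,"y":-0.12,"z":0.1,"wx":0,"wy":0,"wz":-16,"claw":0.085},{"x":0.08,"y":-0.16,"z":0.1,"wx":0,"wy":0,"wz":-22,"claw":0.085},{"x":0.09,"y":-0.2,"z":0.1,"wx":0,"wy":0,"wz":-28,"claw":0.085},{"x":0.1,"y":-0.24,"z":0.1,"wx":0,"wy":0,"wz":-34,"claw":0.085},{"x":0.1,"y":-0.28,"z":0.1,"wx":0,"wy":0,"wz":-40,"claw":0.085},{"x":0.11,"y":-0.32,"z":0.1,"wx":0,"wy":0,"wz":-46,"claw":0.085},{"x":0.12,"y":-0.36,"z":0.1,"wx":0,"wy":0,"wz":-50,"claw":0.085},{"x":0.14,"y":-0.4,"z":0.1,"wx":0,"wy":0,"wz":-54,"claw":0.085}], grip_force=20)

```text
t: 1.3
position: [0.3966, 0.1953, 0.5046]
ee_rot: [-1.963, -2.451, 0.0]
force: [0.5, 0.7, -0.4]
opening: 0.0849
grip_force: 0.0
```

Call:
jog_arm(series=[{"x":0.02,"y":-0.045,"z":-0.02,"wx":0,"wy":0,"wz":-5,"claw":0.085},{"x":0.04,"y":-0.09,"z":-0.03,"wx":0,"wy":0,"wz":-9.8,"claw":0.085},{"x":0.05,"y":-0.135,"z":-0.04,"wx":0,"wy":0,"wz":-9.8,"claw":0.085},{"x":0.06,"y":-0.18,"z":-0.05,"wx":0,"wy":0,"wz":-9.8,"claw":0.085},{"x":0.07,"y":-0.225,"z":-0.06,"wx":0,"wy":0,"wz":-9.8,"claw":0.085},{"x":0.075,"y":-0.27,"z":-0.08,"wx":0,"wy":0,"wz":-9.8,"claw":0.085},{"x":0.079,"y":-0.31,"z":-0.1,"wx":0,"wy":0,"wz":-9.8,"claw":0.085},{"x":0.079,"y":-0.35,"z":-0.12,"wx":0,"wy":0,"wz":-9.8,"claw":0.085},{"x":0.079,"y":-0.39,"z":-0.14,"wx":0,"wy":0,"wz":-9.8,"claw":0.085},{"x":0.079,"y":-0.424,"z":-0.145,"wx":0,"wy":0,"wz":-9.8,"claw":0.085},{"x":0.079,"y":-0.424,"z":-0.145,"wx":0,"wy":0,"wz":-9.8,"claw":0.085},{"x":0.079,"y":-0.424,"z":-0.145,"wx":0,"wy":0,"wz":-9.8,"claw":0.085}])

```text
t: 2.5
position: [0.4759, -0.2276, 0.3592]
ee_rot: [-2.166, -2.274, 0.001]
force: [0.1, -0.3, 0.5]
opening: 0.0851
grip_force: 0.0
```

Call:
jog_arm(series=[{"x":0,"y":-0.001,"z":-0.03,"wx":0,"wy":0,"wz":0,"claw":0.085},{"x":0,"y":-0.001,"z":-0.06,"wx":0,"wy":0,"wz":0,"claw":0.085},{"x":0,"y":-0.001,"z":-0.08,"wx":0,"wy":0,"wz":0,"claw":0.085},{"x":0,"y":-0.001,"z":-0.09,"wx":0,"wy":0,"wz":0,"claw":0.085},{"x":0,"y":-0.001,"z":-0.095,"wx":0,"wy":0,"wz":0,"claw":0.085},{"x":0,"y":-0.001,"z":-0.095,"wx":0,"wy":0,"wz":0,"claw":0.085},{"x":0,"y":-0.001,"z":-0.095,"wx":0,"wy":0,"wz":0,"claw":0.085}])

```text
t: 3.2
position: [0.4767, -0.228, 0.2656]
ee_rot: [2.163, 2.276, 0.001]
force: [-0.6, -0.3, 0.6]
opening: 0.0849
grip_force: 0.0
```

Run:
```python
from h import *
from station import status
s=status.sense();print(s['t'],s['position'],s['force'])
a=optics.read_camera('scene')[:,:,::-1][120:250,245:375]
cv2.imwrite('pics/g1.png',cv2.resize(a,None,fx=4.6,fy=4.6,interpolation=cv2.INTER_CUBIC))
p=s['position']
for d in(.173,.16):print(d,((S.proj([p[0],p[1],p[2]-d])[0]-[245,120])*4.6).round())
```

```text
3.2 [ 0.47668233 -0.22801765  0.26562988] [-0.55419067 -0.2833037   0.57222344]
0.173 [295. 372.]
0.16 [295. 351.]
```

View pics/g1.png

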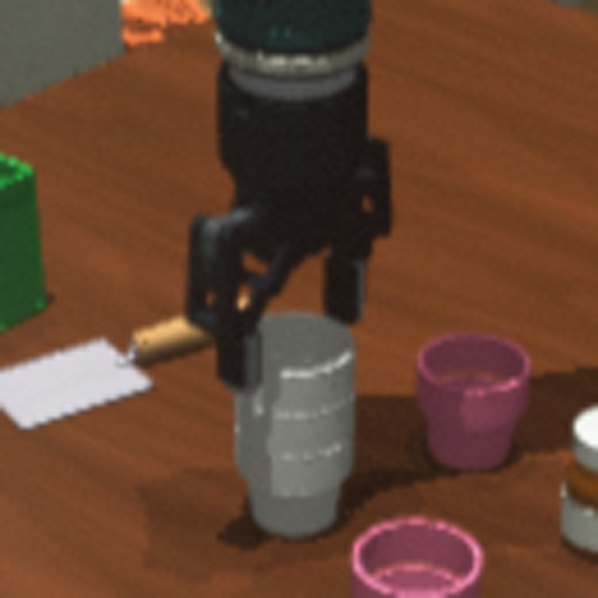

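Run:
```python
from h import *
for uv in((222,380),(240,390),(258,385),(328,312),(358,320)):
    d=S.ray(np.array(uv)/4.6+[245,120])
    for dx in ((.057,.0425) if uv[0]<300 else (-.0425,)):
        k=(.4767+dx-S.o[0])/d[0]; print(uv,dx,(S.o+k*d).round(4))
```

```text
(222, 380) 0.057 [ 0.5337 -0.2294  0.114 ]
(222, 380) 0.0425 [ 0.5192 -0.2427  0.1018]
(240, 390) 0.057 [ 0.5337 -0.217   0.1129]
(240, 390) 0.0425 [ 0.5192 -0.23    0.1007]
(258, 385) 0.057 [ 0.5337 -0.2045  0.121 ]
(258, 385) 0.0425 [ 0.5192 -0.2173  0.109 ]
(328, 312) -0.0425 [ 0.4342 -0.2398  0.1069]
(358, 320) -0.0425 [ 0.4342 -0.2186  0.1098]
```

The open tips are at z ≈ 0.105, so the 173 mm applies when shut. I'll go 6 mm lower and close.

Call:
jog_arm(series=[{"x":0,"y":-0.001,"z":-0.003,"wx":0,"wy":0,"wz":0,"claw":0.085},{"x":0,"y":-0.001,"z":-0.006,"wx":0,"wy":0,"wz":0,"claw":0.085},{"x":0,"y":-0.001,"z":-0.006,"wx":0,"wy":0,"wz":0,"claw":0.07},{"x":0,"y":-0.001,"z":-0.006,"wx":0,"wy":0,"wz":0,"claw":0.066},{"x":0,"y":-0.001,"z":-0.006,"wx":0,"wy":0,"wz":0,"claw":0.06},{"x":0,"y":-0.001,"z":-0.006,"wx":0,"wy":0,"wz":0,"claw":0.055},{"x":0,"y":-0.001,"z":-0.006,"wx":0,"wy":0,"wz":0,"claw":0.055},{"x":0,"y":-0.001,"z":-0.006,"wx":0,"wy":0,"wz":0,"claw":0.055}], grip_force=20)

```text
t: 4.05
position: [0.4763, -0.2291, 0.2589]
ee_rot: [2.165, 2.277, 0.0]
force: [-0.6, -0.1, 3.7]
opening: 0.066
grip_force: 21.9
```

Call:
jog_arm(series=[{"x":0,"y":0,"z":0.003,"wx":0,"wy":0,"wz":0,"claw":0.055},{"x":0,"y":0,"z":0.006,"wx":0,"wy":0,"wz":0,"claw":0.055},{"x":0,"y":0,"z":0.009,"wx":0,"wy":0,"wz":0,"claw":0.055},{"x":0,"y":0,"z":0.012,"wx":0,"wy":0,"wz":0,"claw":0.055},{"x":0,"y":0,"z":0.012,"wx":0,"wy":0,"wz":0,"claw":0.055}])

```text
t: 4.55
position: [0.4764, -0.2291, 0.2711]
ee_rot: [2.164, 2.276, 0.001]
force: [0.4, 0.7, 0.1]
opening: 0.0662
grip_force: 22.5
```

Run:
```python
from h import *
a=optics.read_camera('scene')[:,:,::-1][160:245,270:355]
cv2.imwrite('pics/g2.png',cv2.resize(a,None,fx=6,fy=6,interpolation=cv2.INTER_CUBIC))
```

```text
(no output)
```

View pics/g2.png

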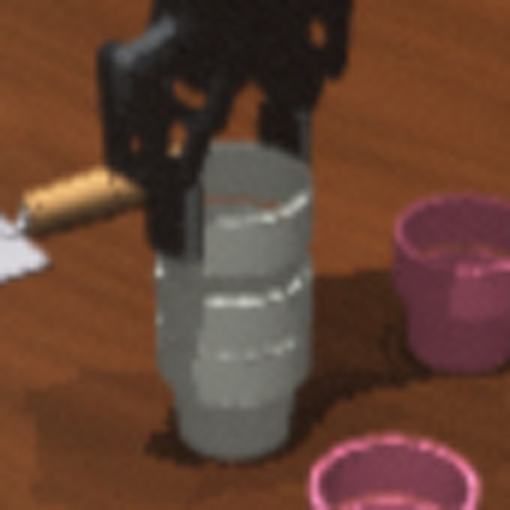

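Only the top cup rose: its rim gap is about 85 px, against 50 px between the lower two. I'll lift it clear and carry it to the pad.

Call:
jog_arm(series=[{"x":0,"y":0,"z":0.01,"wx":0,"wy":0,"wz":0,"claw":0.055},{"x":0,"y":0,"z":0.025,"wx":0,"wy":0,"wz":0,"claw":0.055},{"x":0,"y":0,"z":0.05,"wx":0,"wy":0,"wz":0,"claw":0.055},{"x":0,"y":0,"z":0.075,"wx":0,"wy":0,"wz":0,"claw":0.055},{"x":0,"y":0.01,"z":0.085,"wx":0,"wy":0,"wz":0,"claw":0.055},{"x":0.003,"y":0.03,"z":0.085,"wx":0,"wy":0,"wz":0,"claw":0.055},{"x":0.006,"y":0.06,"z":0.085,"wx":0,"wy":0,"wz":0,"claw":0.055},{"x":0.01,"y":0.1,"z":0.085,"wx":0,"wy":0,"wz":0,"claw":0.055},{"x":0.014,"y":0.14,"z":0.085,"wx":0,"wy":0,"wz":0,"claw":0.055},{"x":0.017,"y":0.18,"z":0.08,"wx":0,"wy":0,"wz":0,"claw":0.055},{"x":0.02,"y":0.22,"z":0.075,"wx":0,"wy":0,"wz":0,"claw":0.055},{"x":0.024,"y":0.26,"z":0.065,"wx":0,"wy":0,"wz":0,"claw":0.055}])

```text
t: 5.8
position: [0.5005, 0.0324, 0.3374]
ee_rot: [2.164, 2.275, 0.005]
force: [1.2, -0.7, -1.6]
opening: 0.0657
grip_force: 22.7
```

Call:
jog_arm(series=[{"x":0.003,"y":0.03,"z":-0.02,"wx":0,"wy":0,"wz":0,"claw":0.055},{"x":0.006,"y":0.06,"z":-0.04,"wx":0,"wy":0,"wz":0,"claw":0.055},{"x":0.008,"y":0.085,"z":-0.06,"wx":0,"wy":0,"wz":0,"claw":0.055},{"x":0.01,"y":0.1,"z":-0.075,"wx":0,"wy":0,"wz":0,"claw":0.055},{"x":0.01,"y":0.108,"z":-0.085,"wx":0,"wy":0,"wz":0,"claw":0.055},{"x":0.01,"y":0.108,"z":-0.095,"wx":0,"wy":0,"wz":0,"claw":0.055},{"x":0.01,"y":0.108,"z":-0.1,"wx":0,"wy":0,"wz":0,"claw":0.055},{"x":0.01,"y":0.108,"z":-0.1,"wx":0,"wy":0,"wz":0,"claw":0.055}])

```text
t: 6.6
position: [0.5102, 0.1376, 0.2356]
ee_rot: [2.167, 2.274, -0.001]
force: [-0.4, -0.4, -0.9]
opening: 0.0656
grip_force: 22.6
```

Call:
jog_arm(series=[{"x":0,"y":0.001,"z":-0.004,"wx":0,"wy":0,"wz":0,"claw":0.055},{"x":0,"y":0.001,"z":-0.008,"wx":0,"wy":0,"wz":0,"claw":0.055},{"x":0,"y":0.001,"z":-0.011,"wx":0,"wy":0,"wz":0,"claw":0.055},{"x":0,"y":0.001,"z":-0.013,"wx":0,"wy":0,"wz":0,"claw":0.055},{"x":0,"y":0.001,"z":-0.0135,"wx":0,"wy":0,"wz":0,"claw":0.055},{"x":0,"y":0.001,"z":-0.0135,"wx":0,"wy":0,"wz":0,"claw":0.055}])

```text
t: 7.2
position: [0.5102, 0.1399, 0.2221]
ee_rot: [2.165, 2.277, -0.0]
force: [0.7, -0.6, -0.6]
opening: 0.0658
grip_force: 22.6
```

Call:
jog_arm(series=[{"x":0,"y":0,"z":-0.0007,"wx":0,"wy":0,"wz":0,"claw":0.055},{"x":0,"y":0,"z":-0.0014,"wx":0,"wy":0,"wz":0,"claw":0.055},{"x":0,"y":0,"z":-0.0014,"wx":0,"wy":0,"wz":0,"claw":0.055}])

```text
t: 7.5
position: [0.5103, 0.14, 0.2209]
ee_rot: [2.165, 2.277, 0.0]
force: [-0.4, 0.2, 2.2]
opening: 0.0655
grip_force: 22.7
```

The force shows first contact with the deck. I'll release, wait, and rise straight up.

Call:
jog_arm(series=[{"x":0,"y":0,"z":0,"wx":0,"wy":0,"wz":0,"claw":0.07},{"x":0,"y":0,"z":0,"wx":0,"wy":0,"wz":0,"claw":0.085},{"x":0,"y":0,"z":0,"wx":0,"wy":0,"wz":0,"claw":0.085},{"x":0,"y":0,"z":0,"wx":0,"wy":0,"wz":0,"claw":0.085},{"x":0,"y":0,"z":0.01,"wx":0,"wy":0,"wz":0,"claw":0.085},{"x":0,"y":0,"z":0.03,"wx":0,"wy":0,"wz":0,"claw":0.085},{"x":0,"y":0,"z":0.06,"wx":0,"wy":0,"wz":0,"claw":0.085},{"x":0,"y":-0.03,"z":0.09,"wx":0,"wy":0,"wz":0,"claw":0.085},{"x":0,"y":-0.07,"z":0.09,"wx":0,"wy":0,"wz":0,"claw":0.07},{"x":0,"y":-0.11,"z":0.09,"wx":0,"wy":0,"wz":0,"claw":0.05},{"x":0,"y":-0.11,"z":0.09,"wx":0,"wy":0,"wz":0,"claw":0.04},{"x":0,"y":-0.11,"z":0.09,"wx":0,"wy":0,"wz":0,"claw":0.04}])

```text
t: 8.7
position: [0.5102, 0.029, 0.3115]
ee_rot: [2.168, 2.274, 0.001]
force: [0.8, 0.3, 0.1]
opening: 0.04
grip_force: 0.0
```

Run:
```python
from h import *
a=optics.read_camera('scene')[:,:,::-1][200:360,340:550]
b=optics.read_camera('top')[:,:,::-1][230:350,100:270]
a=cv2.resize(a,None,fx=3.75,fy=3.75,interpolation=cv2.INTER_CUBIC)
cv2.imwrite('pics/p1.png',a); cv2.imwrite('pics/p1t.png',cv2.resize(b,None,fx=4.5,fy=4.5,interpolation=cv2.INTER_CUBIC))
```

```text
(no output)
```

View pics/p1t.png

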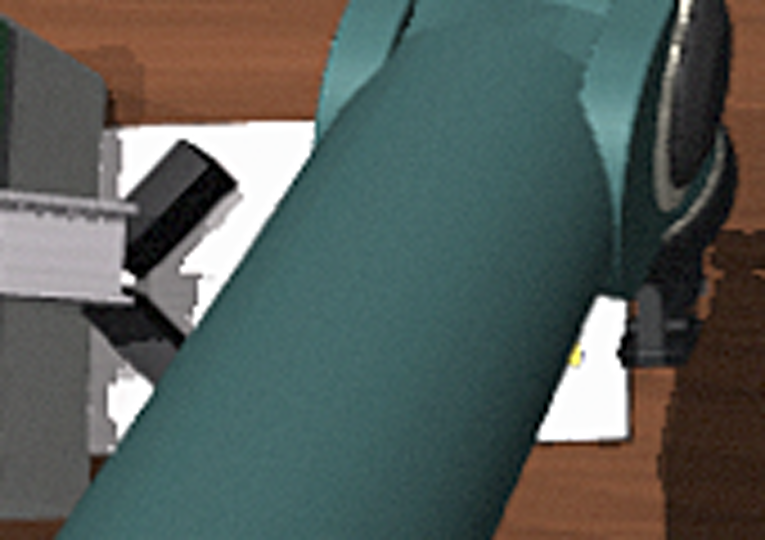

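The arm hides the pad from above, so I'll check in the scene view.

Run:
```python
from h import *
a=optics.read_camera('scene')[:,:,::-1][:,200:]
b=cv2.resize(a[200:340,160:360],None,fx=3,fy=3,interpolation=cv2.INTER_CUBIC)
im=np.zeros((600,800,3),np.uint8); im[:240,:220]=cv2.resize(a[:,:],(220,240)); im[:420,200:800]=b; 
im[:420,:200]=0; im[:240,:199]=cv2.resize(a,(199,240)); cv2.imwrite('pics/p2.png',im[:420])
from station import status; print(status.sense()['joint_positions'])
```

```text
[-0.58559622  0.39445197  0.56101416  2.04783692 -0.29654922  0.77719962
  0.20713277]
```

View pics/p2.png

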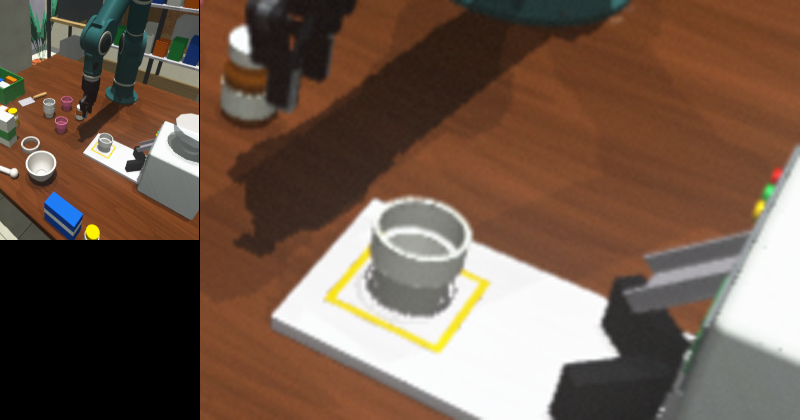

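The cup stands upright inside the square. I'll go down behind it with the fingers 40 mm apart as a cradle, on the seat's y line.

Call:
jog_arm(series=[{"x":0.0055,"y":0,"z":-0.04,"wx":0,"wy":0,"wz":0,"claw":0.04},{"x":0.0055,"y":0,"z":-0.075,"wx":0,"wy":0,"wz":0,"claw":0.04},{"x":0.0055,"y":0,"z":-0.1,"wx":0,"wy":0,"wz":0,"claw":0.04},{"x":0.0055,"y":0,"z":-0.107,"wx":0,"wy":0,"wz":0,"claw":0.04},{"x":0.0045,"y":0.02,"z":-0.107,"wx":0,"wy":0,"wz":0,"claw":0.04},{"x":0.0035,"y":0.04,"z":-0.107,"wx":0,"wy":0,"wz":0,"claw":0.04},{"x":0.0025,"y":0.06,"z":-0.107,"wx":0,"wy":0,"wz":0,"claw":0.04},{"x":0.0025,"y":0.06,"z":-0.107,"wx":0,"wy":0,"wz":0,"claw":0.04},{"x":0.0025,"y":0.06,"z":-0.107,"wx":0,"wy":0,"wz":0,"claw":0.04}])

```text
t: 9.75
position: [0.513, 0.0906, 0.2045]
ee_rot: [2.162, 2.278, 0.001]
force: [0.4, -1.1, 0.3]
opening: 0.0398
grip_force: 0.0
```

Call:
jog_arm(series=[{"x":-0.0002,"y":0.004,"z":0,"wx":0,"wy":0,"wz":0,"claw":0.04},{"x":-0.0004,"y":0.008,"z":0,"wx":0,"wy":0,"wz":0,"claw":0.04},{"x":-0.0006,"y":0.012,"z":0,"wx":0,"wy":0,"wz":0,"claw":0.04},{"x":-0.0008,"y":0.016,"z":0,"wx":0,"wy":0,"wz":0,"claw":0.04},{"x":-0.001,"y":0.02,"z":0,"wx":0,"wy":0,"wz":0,"claw":0.04},{"x":-0.0012,"y":0.025,"z":0,"wx":0,"wy":0,"wz":0,"claw":0.04},{"x":-0.0015,"y":0.03,"z":0,"wx":0,"wy":0,"wz":0,"claw":0.04},{"x":-0.0018,"y":0.036,"z":0,"wx":0,"wy":0,"wz":0,"claw":0.04},{"x":-0.0021,"y":0.042,"z":0,"wx":0,"wy":0,"wz":0,"claw":0.04},{"x":-0.0024,"y":0.048,"z":0,"wx":0,"wy":0,"wz":0,"claw":0.04},{"x":-0.0026,"y":0.052,"z":0,"wx":0,"wy":0,"wz":0,"claw":0.04},{"x":-0.0026,"y":0.052,"z":0,"wx":0,"wy":0,"wz":0,"claw":0.04}])

```text
t: 10.95
position: [0.51, 0.1429, 0.2037]
ee_rot: [-2.163, -2.278, -0.0]
force: [-0.3, 0.0, -0.1]
opening: 0.0399
grip_force: 0.0
```

Run:
```python
from h import *
a=optics.read_camera('scene')[:,:,::-1][200:360,370:570]
cv2.imwrite('pics/p3.png',cv2.resize(a,None,fx=3.5,fy=3.5,interpolation=cv2.INTER_CUBIC))
```

```text
(no output)
```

View pics/p3.png

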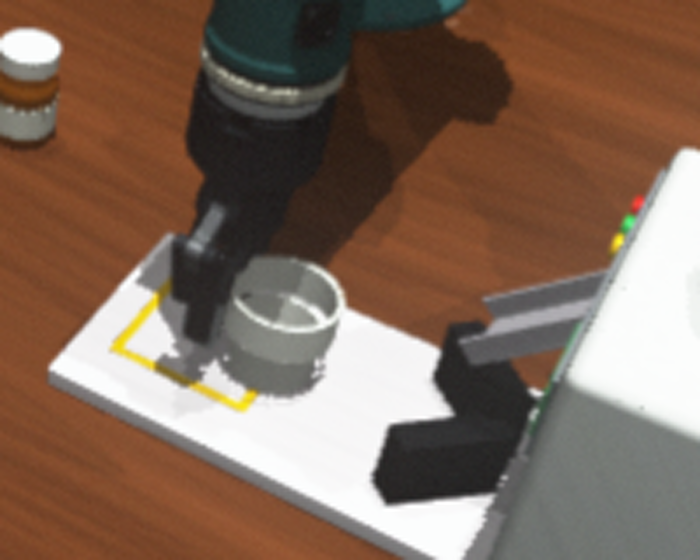

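The cup is upright, cradled and sliding towards the V. That was my tenth picture, so from here I'll go by numbers and force.

Call:
jog_arm(series=[{"x":-0.0003,"y":0.006,"z":0,"wx":0,"wy":0,"wz":0,"claw":0.04},{"x":-0.0006,"y":0.013,"z":0,"wx":0,"wy":0,"wz":0,"claw":0.04},{"x":-0.001,"y":0.02,"z":0,"wx":0,"wy":0,"wz":0,"claw":0.04},{"x":-0.0013,"y":0.027,"z":0,"wx":0,"wy":0,"wz":0,"claw":0.04},{"x":-0.0017,"y":0.034,"z":0,"wx":0,"wy":0,"wz":0,"claw":0.04},{"x":-0.002,"y":0.041,"z":0,"wx":0,"wy":0,"wz":0,"claw":0.04},{"x":-0.0024,"y":0.048,"z":0,"wx":0,"wy":0,"wz":0,"claw":0.04},{"x":-0.0027,"y":0.055,"z":0,"wx":0,"wy":0,"wz":0,"claw":0.04},{"x":-0.003,"y":0.062,"z":0,"wx":0,"wy":0,"wz":0,"claw":0.04},{"x":-0.0033,"y":0.067,"z":0,"wx":0,"wy":0,"wz":0,"claw":0.04},{"x":-0.0035,"y":0.072,"z":0,"wx":0,"wy":0,"wz":0,"claw":0.04},{"x":-0.0035,"y":0.072,"z":0,"wx":0,"wy":0,"wz":0,"claw":0.04}])

```text
t: 12.2
position: [0.5065, 0.2148, 0.2038]
ee_rot: [-2.163, -2.278, -0.001]
force: [0.6, -0.7, 0.5]
opening: 0.0401
grip_force: 0.0
```

Call:
jog_arm(series=[{"x":-0.0001,"y":0.002,"z":0,"wx":0,"wy":0,"wz":0,"claw":0.04},{"x":-0.0002,"y":0.004,"z":0,"wx":0,"wy":0,"wz":0,"claw":0.04},{"x":-0.0003,"y":0.006,"z":0,"wx":0,"wy":0,"wz":0,"claw":0.04},{"x":-0.0003,"y":0.006,"z":0,"wx":0,"wy":0,"wz":0,"claw":0.04}])

```text
t: 12.6
position: [0.5063, 0.2202, 0.2038]
ee_rot: [-2.165, -2.277, -0.0]
force: [-0.2, 0.2, -0.1]
opening: 0.0399
grip_force: 0.0
```

Next I'll go in 1.5 mm steps until the force shows contact with the V.

Call:
jog_arm(series=[{"x":0,"y":0.0015,"z":0,"wx":0,"wy":0,"wz":0,"claw":0.04},{"x":-0.0001,"y":0.003,"z":0,"wx":0,"wy":0,"wz":0,"claw":0.04},{"x":-0.0001,"y":0.003,"z":0,"wx":0,"wy":0,"wz":0,"claw":0.04}])

```text
t: 12.9
position: [0.5062, 0.2232, 0.2038]
ee_rot: [-2.164, -2.277, -0.0]
force: [1.0, 0.3, 0.2]
opening: 0.0399
grip_force: 0.1
```

Call:
jog_arm(series=[{"x":0,"y":0.001,"z":0,"wx":0,"wy":0,"wz":0,"claw":0.04},{"x":-0.0001,"y":0.002,"z":0,"wx":0,"wy":0,"wz":0,"claw":0.04},{"x":-0.0001,"y":0.002,"z":0,"wx":0,"wy":0,"wz":0,"claw":0.04}])

```text
t: 13.2
position: [0.5061, 0.2251, 0.2038]
ee_rot: [2.165, 2.277, 0.0]
force: [0.3, -0.2, -0.6]
opening: 0.0403
grip_force: 0.1
```

Call:
jog_arm(series=[{"x":0,"y":0.001,"z":0,"wx":0,"wy":0,"wz":0,"claw":0.04},{"x":-0.0001,"y":0.002,"z":0,"wx":0,"wy":0,"wz":0,"claw":0.04},{"x":-0.0001,"y":0.002,"z":0,"wx":0,"wy":0,"wz":0,"claw":0.04}])

```text
t: 13.5
position: [0.506, 0.2271, 0.2038]
ee_rot: [2.165, 2.277, 0.0]
force: [0.4, -0.3, 0.0]
opening: 0.04
grip_force: 0.1
```

Call:
jog_arm(series=[{"x":0,"y":0.001,"z":0,"wx":0,"wy":0,"wz":0,"claw":0.04},{"x":0,"y":0.001,"z":0,"wx":0,"wy":0,"wz":0,"claw":0.04}])

```text
t: 13.7
position: [0.5061, 0.2278, 0.2038]
ee_rot: [2.165, 2.276, -0.0]
force: [1.1, -1.0, -0.5]
opening: 0.0402
grip_force: 0.6
```

Call:
jog_arm(series=[{"x":0,"y":0.0007,"z":0,"wx":0,"wy":0,"wz":0,"claw":0.04},{"x":0,"y":0.0007,"z":0,"wx":0,"wy":0,"wz":0,"claw":0.04}])

```text
t: 13.9
position: [0.5061, 0.2281, 0.2038]
ee_rot: [2.165, 2.276, -0.001]
force: [0.9, -3.4, 1.1]
opening: 0.0398
grip_force: 1.5
```

Call:
jog_arm(series=[{"x":0,"y":0.0007,"z":0,"wx":0,"wy":0,"wz":0,"claw":0.04},{"x":0,"y":0.0007,"z":0,"wx":0,"wy":0,"wz":0,"claw":0.04}])

```text
t: 14.1
position: [0.5063, 0.2284, 0.2038]
ee_rot: [2.165, 2.275, -0.001]
force: [2.0, -5.2, 1.5]
opening: 0.0398
grip_force: 2.3
```

The wall pushes back at 5 N with the TCP within about 1 mm of the predicted stop, so the cup is seated. I'll back straight off, rise, and move aside for a numeric check.

Call:
jog_arm(series=[{"x":0,"y":-0.002,"z":0,"wx":0,"wy":0,"wz":0,"claw":0.04},{"x":0.0003,"y":-0.006,"z":0,"wx":0,"wy":0,"wz":0,"claw":0.04},{"x":0.001,"y":-0.02,"z":0,"wx":0,"wy":0,"wz":0,"claw":0.04},{"x":0.002,"y":-0.04,"z":0,"wx":0,"wy":0,"wz":0,"claw":0.04},{"x":0.004,"y":-0.08,"z":0,"wx":0,"wy":0,"wz":0,"claw":0.04},{"x":0.004,"y":-0.12,"z":0.03,"wx":0,"wy":0,"wz":0,"claw":0.04},{"x":0.004,"y":-0.16,"z":0.06,"wx":0,"wy":0,"wz":0,"claw":0.04},{"x":0.004,"y":-0.2,"z":0.1,"wx":0,"wy":0,"wz":0,"claw":0.04},{"x":0.004,"y":-0.25,"z":0.13,"wx":0,"wy":0,"wz":0,"claw":0.04},{"x":0.004,"y":-0.3,"z":0.15,"wx":0,"wy":0,"wz":0,"claw":0.04},{"x":0.004,"y":-0.3,"z":0.15,"wx":0,"wy":0,"wz":0,"claw":0.04}])

```text
t: 15.2
position: [0.5095, -0.0763, 0.3564]
ee_rot: [2.17, 2.266, 0.004]
force: [0.5, 0.2, -0.5]
opening: 0.0401
grip_force: 0.0
```

Run:
```python
from h import *
# match rendered rim template: score bright-rim along projected ellipse over xy grid; scene view
s=optics.read_camera('scene').astype(float); t=optics.read_camera('top').astype(float)
cv2.imwrite('pics/endS.png',s[:,:,::-1]);cv2.imwrite('pics/endT.png',t[:,:,::-1])
th=np.linspace(0,2*np.pi,181)
def score(C,im,x,y,lo,hi):
    # rim bright ring at r~.032 vs interior at .028 and exterior .036
    v=[]
    g=im.mean(2).astype(np.float32)
    for r in(.0322,.0275):
        p=C.proj(np.c_[x+r*np.cos(th),y+r*np.sin(th),0*th+.074]).astype(np.float32)
        v.append(cv2.remap(g,p[:,:1],p[:,1:],1).ravel())
    return (v[0]-v[1])[(th>=lo)&(th<=hi)].mean()
for n,C,im in(('scene',S,s),('top',T,t)):
    G=[(score(C,im,.5041+dx,.2641+dy,0,7),dx,dy) for dx in np.arange(-.02,.0201,.001) for dy in np.arange(-.04,.0201,.001)]
    G.sort(reverse=True); print(n,np.round(G[:4],4).tolist())
```

```text
scene [[32.276, 0.001, -0.001], [31.4944, 0.001, -0.002], [29.4286, 0.002, -0.002], [29.3938, 0.002, -0.001]]
top [[63.9775, 0.02, 0.006], [61.279, 0.02, 0.007], [59.4656, 0.02, 0.005], [55.7777, 0.019, 0.006]][ WARN:0@1.313] global loadsave.cpp:1063 imwrite_ Unsupported depth image for selected encoder is fallbacked to CV_8U.
```

The scene view puts the cup within about 1.5 mm of the estimated seat. The top view is blocked by the arm. To be sure the cup touches both faces, I'll nudge it with the cradle shifted 2 mm to each side. Each push stays inside the V's cone, so it can only seat the cup further.

Call:
jog_arm(series=[{"x":0,"y":0.04,"z":-0.02,"wx":0,"wy":0,"wz":0,"claw":0.04},{"x":0,"y":0.08,"z":-0.05,"wx":0,"wy":0,"wz":0,"claw":0.04},{"x":0,"y":0.12,"z":-0.09,"wx":0,"wy":0,"wz":0,"claw":0.04},{"x":0,"y":0.16,"z":-0.13,"wx":0,"wy":0,"wz":0,"claw":0.04},{"x":-0.001,"y":0.19,"z":-0.1526,"wx":0,"wy":0,"wz":0,"claw":0.04},{"x":-0.002,"y":0.23,"z":-0.1526,"wx":0,"wy":0,"wz":0,"claw":0.04},{"x":-0.0034,"y":0.266,"z":-0.1526,"wx":0,"wy":0,"wz":0,"claw":0.04},{"x":-0.0042,"y":0.283,"z":-0.1526,"wx":0,"wy":0,"wz":0,"claw":0.04},{"x":-0.005,"y":0.298,"z":-0.1526,"wx":0,"wy":0,"wz":0,"claw":0.04},{"x":-0.0052,"y":0.301,"z":-0.1526,"wx":0,"wy":0,"wz":0,"claw":0.04},{"x":-0.0052,"y":0.301,"z":-0.1526,"wx":0,"wy":0,"wz":0,"claw":0.04}])

```text
t: 16.4
position: [0.5053, 0.2288, 0.2011]
ee_rot: [2.166, 2.273, -0.001]
force: [1.7, -1.6, -0.6]
opening: 0.04
grip_force: 1.3
```

Call:
jog_arm(series=[{"x":0,"y":0.001,"z":0,"wx":0,"wy":0,"wz":0,"claw":0.04},{"x":0,"y":0.0015,"z":0,"wx":0,"wy":0,"wz":0,"claw":0.04},{"x":0,"y":0.0015,"z":0,"wx":0,"wy":0,"wz":0,"claw":0.04}])

```text
t: 16.7
position: [0.5054, 0.2292, 0.2012]
ee_rot: [2.167, 2.271, -0.002]
force: [1.7, -5.7, -0.7]
opening: 0.0399
grip_force: 2.8
```

Call:
jog_arm(series=[{"x":0,"y":-0.004,"z":0,"wx":0,"wy":0,"wz":0,"claw":0.04},{"x":0.0002,"y":-0.009,"z":0,"wx":0,"wy":0,"wz":0,"claw":0.04},{"x":0.004,"y":-0.009,"z":0,"wx":0,"wy":0,"wz":0,"claw":0.04},{"x":0.004,"y":-0.006,"z":0,"wx":0,"wy":0,"wz":0,"claw":0.04},{"x":0.004,"y":-0.004,"z":0,"wx":0,"wy":0,"wz":0,"claw":0.04},{"x":0.004,"y":-0.0025,"z":0,"wx":0,"wy":0,"wz":0,"claw":0.04},{"x":0.004,"y":-0.0015,"z":0,"wx":0,"wy":0,"wz":0,"claw":0.04},{"x":0.004,"y":-0.0005,"z":0,"wx":0,"wy":0,"wz":0,"claw":0.04},{"x":0.004,"y":-0.0005,"z":0,"wx":0,"wy":0,"wz":0,"claw":0.04}])

```text
t: 17.6
position: [0.5085, 0.2293, 0.2009]
ee_rot: [2.165, 2.275, -0.006]
force: [-1.0, -7.5, 2.0]
opening: 0.0401
grip_force: 3.4
```

Both nudges stop at the same depth with opposite sideways forces, so the cup is centred in the V. I'll retreat and check numerically before handing in.

Call:
jog_arm(series=[{"x":0,"y":-0.002,"z":0,"wx":0,"wy":0,"wz":0,"claw":0.04},{"x":0,"y":-0.006,"z":0,"wx":0,"wy":0,"wz":0,"claw":0.04},{"x":0.001,"y":-0.02,"z":0,"wx":0,"wy":0,"wz":0,"claw":0.04},{"x":0.002,"y":-0.04,"z":0,"wx":0,"wy":0,"wz":0,"claw":0.04},{"x":0.002,"y":-0.08,"z":0,"wx":0,"wy":0,"wz":0,"claw":0.04},{"x":0.002,"y":-0.12,"z":0.03,"wx":0,"wy":0,"wz":0,"claw":0.04},{"x":0.002,"y":-0.16,"z":0.06,"wx":0,"wy":0,"wz":0,"claw":0.04},{"x":0.002,"y":-0.2,"z":0.1,"wx":0,"wy":0,"wz":0,"claw":0.04},{"x":0.002,"y":-0.25,"z":0.13,"wx":0,"wy":0,"wz":0,"claw":0.04},{"x":0.002,"y":-0.3,"z":0.15,"wx":0,"wy":0,"wz":0,"claw":0.04},{"x":0.002,"y":-0.3,"z":0.15,"wx":0,"wy":0,"wz":0,"claw":0.04}])

```text
t: 18.7
position: [0.5105, -0.0742, 0.354]
ee_rot: [2.169, 2.266, 0.005]
force: [0.3, -0.4, -0.7]
opening: 0.0401
grip_force: 0.0
```

Run:
```python
from h import *
g=optics.read_camera('scene').astype(np.float32).mean(2); th=np.linspace(0,2*np.pi,181)
def sc(x,y,z):
    v=[]
    for r in(.0322,.0275):
        p=S.proj(np.c_[x+r*np.cos(th),y+r*np.sin(th),0*th+z]).astype(np.float32); v.append(cv2.remap(g,p[:,:1],p[:,1:],1).mean())
    return v[0]-v[1]
for x0,y0,z in((.5041,.2641,.074),(.476,-.229,.086)):
    G=sorted([(sc(x0+a,y0+b,z),a,b) for a in np.arange(-.012,.0121,.0005) for b in np.arange(-.012,.0121,.0005)],reverse=True);print(np.round(G[:3],4).tolist())
```

```text
[[32.5128, 0.002, -0.0005], [32.4263, 0.002, 0.0], [31.7415, 0.0015, 0.0]]
[[30.8291, 0.0015, 0.0], [30.5126, 0.0015, -0.0005], [30.4204, 0.002, 0.0]]
```

The cup measures on the seat once the scene camera's +1.5 mm x bias is allowed for; the stack, which hasn't moved, shows the same bias. Handing in.

```bash
python3 -c "
from station import manip
print(manip.close_job())"
```

```text
the job is handed in; nothing more can be done
None
```

I placed the top cup in the yellow square, pushed it against both faces of the V and withdrew the gripper; by the scene camera it sits within about 1 mm of the seat and the other cups are still in place, and the job is handed in with no verdict shown.

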